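Lid the drying jars

TASK

Pick out the three lids from among the ware on the board and set each one gently on the jar it fits: the small round lid on the tall narrow jar, the wide round lid on the wide low jar, the square lid squarely on the square jar. Each lid must be fully home, its plug down in the jar's mouth and its flange flat on the rim; leave the jars and the two bowls standing where they are.

Things in the scene. Friction and masses are not known exactly. Their poses are not given: they have to be found in the camera images.
- small_lid: Small round lid, dry brown clay, 90 g. Origin: centre of the plug's underside, z up; starts plug down on the board. Plug z 0-9 mm, 52 mm dia. (46 at its tapered foot); flange z 9-16, 74 dia.; knob on the axis z 16-42, upright cylinder 24 dia.: grasp from above, fingertips a few mm over the flange. Belongs to the tall jar (60 mm mouth).
- wide_lid: Wide round lid, dry brown clay, 170 g. Origin: centre of the plug's underside, z up; starts plug down on the board. Plug z 0-9 mm, 80 mm dia. (74 at its tapered foot); flange z 9-16, 102 dia.; knob on the axis z 16-42, upright cylinder 24 dia.: grasp from above, fingertips a few mm over the flange. Belongs to the wide jar (88 mm mouth).
- square_lid: Square lid, dry brown clay, 130 g. Origin: centre of the plug's underside, z up; starts plug down on the board; x, y along its sides. Plug z 0-9 mm, 56x56 (50x50 in the lowest 5); flange z 9-16, 78x78; bar grip z 16-42, 44 long in x, 14 thick in y: pinch across y, fingertips a few mm over the flange. Belongs to the square jar (64x64 mouth), sides parallel, any quarter turn.
- tall_jar: Narrow round open jar, 72 mm outer diameter, 80 mm high, mouth 60 mm. Dry brown clay, 6 mm walls, loose. Origin: centre of its underside, on the board; z up; open rim at z = 80 mm. With its lid home, the lid's origin is at z = 71 mm in the jar's frame. About 0.3 kg.
- wide_jar: Wide low round open jar, 100 mm outer diameter, 55 mm high, mouth 88 mm. Dry brown clay, 6 mm walls, loose. Origin: centre of its underside, on the board; z up; open rim at z = 55 mm. With its lid home, the lid's origin is at z = 46 mm in the jar's frame. About 0.4 kg.
- square_jar: Square open jar, 76 x 76 mm outside, 65 mm high, mouth 64 x 64 mm; x and y along its sides. Dry brown clay, 6 mm walls, loose. Origin: centre of its underside, on the board; z up; open rim at z = 65 mm. With its lid home, the lid's origin is at z = 56 mm in the jar's frame. About 0.38 kg.
- bowl: Small open clay bowl standing upright, 96 mm across its rim, 36 mm high; loose. Origin: centre of its underside. Not part of the job. Jars, lids and bowls all stand on a flat plywood ware board whose top is 12 mm above the work surface, centres at least 130 mm apart at the start.
- upturned_bowl: Small clay bowl lying rim down, 92 mm across, 36 mm high, a 50 mm foot ring on top and no knob; loose. Origin: centre of its lower side, on the board. Not part of the job.
Not all that is in view belongs to the job. What is shaped like the wide_lid but green or yellow is not meant.

How it is judged:
By the outcome, as a careful person would: the job done as asked, in the order asked, and still so for the second after the job is handed in, with the robot touching nothing.
It also fails if it takes over 88 s, if anything falls off the work surface, if the arm or the gripper's body presses on something with over 40 N, if the wrist force passes 120 N, or if a joint passes its speed limit or range.

ROBOT

A 6-joint arm with a two-finger parallel gripper is mounted at the origin on the work surface. World frame = base frame: x ahead of the robot, y to its left, z up, the work surface at z = 0. Lengths are in m, angles in rad, forces in N, time in s.
With the tool pointing down it reaches from about 0.4 to 0.825 m from the base axis. Payload 7 kg.
Tool frame: the origin (TCP) lies at the very end of the fingers, on their centre line; the grasp point (between the pads) lies 19 mm behind it; z points along the fingers, y is the direction in which the jaws open and shut (so a half turn about z gives the same grasp; the last joint's range is limited). The gripper opens to 88 mm and grips with 3 to 60 N. Pads are 19 mm wide; open, the fingers measure 130 mm over their backs; the gripper's body (78 mm by 193 mm) begins 47 mm behind the grasp point.
Start: joints at [1.434, 0.359, 0.012, 0, -1.224, -0.288], TCP at [0.278, 0.615, 0.227] pointing down, gripper open.
Joint ranges: [-3.07, 3.07], [-1.43, 2.12], [-1.02, 1.25], [-3.03, 1.67], [-3.05, -0], [-3.03, 3.03]. Speed limits (rad/s): [2.39, 2.39, 3.01, 3.14, 3.14, 3.14].

INTERFACE

Orientations are given as a unit quaternion [w, x, y, z].
In Python, from workcell import manip, optics gives the robot as it stands.
- The arm moves only by the shell command python3 -m pendant 'ROWS' [OPENING] [FORCE]. ROWS is a JSON object of lists of equal length, an entry for each row: "dp": the shift along the tool's x, y, z in units of 40 mm (1.0 is 40 mm), a list of three; "yaw": the turn about the tool's z in units of 6 degrees (1.0 is 6 degrees). A call has 1 to 10 rows; each row is the pose to reach, as a shift and turn from the pose measured when the call began, along the tool's axes at that moment; what a row does not reach only later rows make up. A row lasts 1/10 s, in which the tool goes at most 50 mm and 8.59 degrees, less where a joint would pass 70% of its speed; a pose out of reach is approached as far as the arm can. A call with a gripper value outside its range is refused whole. OPENING is the opening, from 0 (shut) to 1 (fully open), set as the call begins (- or left out, the last holds). The fingers move at their own pace and stop on an object; FORCE is the grip in N (left out, the last holds). Time passes only in rows, so rows that repeat a pose let the fingers close. It gives the time, the measured TCP pose, the force and the opening at its end, in the units of the state.
- manip.get_state(): the state, without advancing time (a new reading comes with each control period).
- optics.snapshot(name): name is "scene" or "top"; returns a dict with "img" (420x560x3 uint8, red, green, blue), "depth" (420x560 float32, m along the optical axis (not along the pixel's ray), 0 where there is no reading), "vfov" (degrees; the focal length in pixels is half the picture's height over the tangent of half this angle, whatever the lens; pixels are square), "cx", "cy" (the principal point, pixels), "R" (3x3) and "t" (3): a world point X has camera coordinates R X + t. Camera axes: x right, y down, z forward; pixel columns grow to the right and rows downward; lengths in m; the calibration is good to about 2 mm. A picture is of the moment at which its call begins.
- manip.sign_off(): hands the job in, once; it reports no verdict.
The state is a dict: "time": time; "joint_positions": joint angles; "joint_velocities": joint speeds; "effort": joint torques, N m; "position": TCP position; "eef_rot": TCP orientation; "force": force on the tool from outside, world axes, zero at the start; "ft_torque": the same for the moment, N m; "gripper_width": finger opening in m.
Only numpy, scipy, OpenCV 4.12 (cv2) and the standard library are available. Lean on these libraries where they do the work, as an engineer would, in place of code of your own. Each camera call takes 0.05 s, during which the arm holds its last target.

## Working session

There is one attempt and no reset: what is moved stays moved. The work goes in short steps, Python scripts to look and compute and a shell command to move; the robot and the scene stay as the last step left them, time stands still between calls to the robot, and variables do not carry over. Pictures are saved under pics/ and viewed, and the job is handed in when it is done.

```bash
mkdir -p pics; ls; python3 - <<'E'
from workcell import manip, optics
import cv2, numpy as np
print(manip.get_state())
for n in ["scene","top"]:
    s=optics.snapshot(n)
    cv2.imwrite(f"pics/{n}0.png",s["img"][:,:,::-1])
    np.savez(f"{n}0.npz",**s)
    print(n,s["vfov"],s["cx"],s["cy"],s["R"],s["t"],(s["depth"]>0).mean())
E
```

```text
pics
{'time': 0.0, 'joint_positions': array([ 1.43411616e+00,  3.59370579e-01,  1.10563269e-02, -3.62389135e-04,
       -1.22409196e+00, -2.88086385e-01]), 'joint_velocities': array([-0.00131403, -0.00023529, -0.00046848, -0.00110256, -0.0004121 ,
       -0.00020235]), 'effort': array([-5.10669415e-04, -5.82716596e+01,  2.93052578e+01,  6.99744388e+00,
        6.94673668e-03, -1.64726471e-04]), 'position': array([0.27799995, 0.61455456, 0.22562992]), 'eef_rot': array([ 8.15520270e-04,  9.77517981e-01, -2.10850470e-01, -1.08997164e-04]), 'force': array([ 0.02852768,  0.0985215 , -0.20254531]), 'ft_torque': array([-0.01293351,  0.01506983,  0.00443443]), 'gripper_width': 0.08771595986839621}
scene 43.802823250328075 279.88356321066857 219.18134217316975 [[ 0.56697211  0.82364728 -0.01215628]
 [ 0.59893923 -0.42233205 -0.68037302]
 [-0.56552137  0.37847166 -0.73276516]] [-0.21769278 -0.21651179  1.55998133] 0.9959566326530612
top 56.639146642752344 282.8661303853158 210.43391764835323 [[ 0.01554015 -0.99966039 -0.02091909]
 [-0.99644093 -0.01374977 -0.083165  ]
 [ 0.08284912  0.02213704 -0.9963162 ]] [0.01331568 0.41531742 1.07906479] 0.9960926870748299
```

View pics/scene0.png

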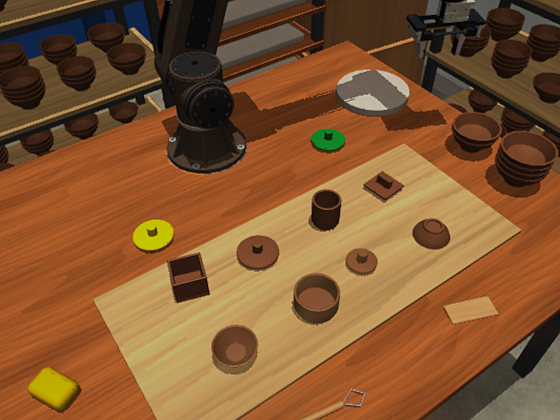

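View pics/top0.png

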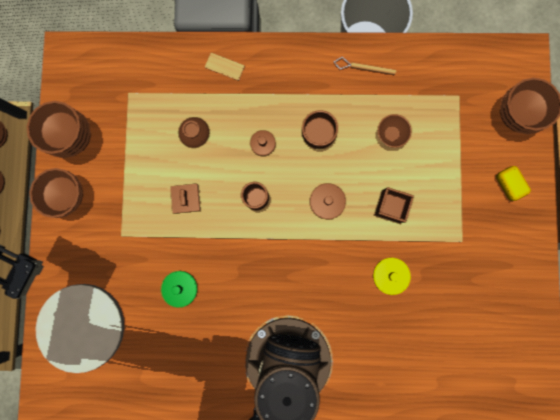

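Both views show all the ware. In the top view the small lid is at (263,143), wide lid (328,201), square lid (185,198), tall jar (256,196), wide jar (320,130) and square jar (395,205). The green lid (179,289) and yellow lid (392,276) are decoys, and the bowls are at (394,132) and (193,131).

```bash
cat > h.py <<'E'
import numpy as np, cv2
def cloud(s):
    d=s["depth"].astype(float); h,w=d.shape
    f=h/2/np.tan(np.radians(float(s["vfov"]))/2)
    v,u=np.mgrid[:h,:w]
    P=np.stack([(u-s["cx"])/f*d,(v-s["cy"])/f*d,d],-1)
    return (P-s["t"])@s["R"]
def proj(s,X):
    f=420/2/np.tan(np.radians(float(s["vfov"]))/2)
    c=s["R"]@np.array(X)+s["t"]; return c[0]/c[2]*f+s["cx"],c[1]/c[2]*f+s["cy"]
def top_of(W,m,z0,z1,c,r):
    k=(W[...,2]>z0)&(W[...,2]<z1)&(np.hypot(W[...,0]-c[0],W[...,1]-c[1])<r)
    return W[k]
E
python3 - <<'E'
from h import *
S={n:dict(np.load(n+"0.npz")) for n in("top","scene")}
px=dict(small_lid=(263,143),wide_lid=(328,201),square_lid=(185,198),tall_jar=(256,196),wide_jar=(320,130),square_jar=(395,205),bowl=(394,132),upbowl=(193,131))
ap=dict(small_lid=(.012+.016,.025),wide_lid=(.028,.025),square_lid=(.028,.025),tall_jar=(.092,0),wide_jar=(.067,0),square_jar=(.077,0))
for n,s in S.items():
    W=cloud(s); s["W"]=W
Wt=S["top"]["W"]
b=Wt[220,130:450:40]; print("board z top",b[:,2].round(4))
for k,(u,v) in px.items():
    f=Wt[v,u]
    for n in S:
        W=S[n]["W"]; near=np.hypot(W[...,0]-f[0],W[...,1]-f[1])<.065
        z=W[...,2]; m=near&(z>.02)&(z<.12)
        Z=np.percentile(z[m],98)
        q=m&(z>Z-.006)
        p=W[q][:,:2]; (c,(w,h),a)=cv2.minAreaRect((p*1000).astype(np.float32)); cc,r=cv2.minEnclosingCircle((p*1000).astype(np.float32))
        # all-object
        p2=W[m][:,:2]; (c2,wh2,a2)=cv2.minAreaRect((p2*1000).astype(np.float32)); cc2,r2=cv2.minEnclosingCircle((p2*1000).astype(np.float32))
        print(k,n,"Z%.3f"%Z,"top rect",np.round([*c,w,h,a],1),"circ",np.round([*cc,r],1),"| all rect",np.round([*c2,*wh2,a2],1),"circ",np.round([*cc2,r2],1))
E
```

```text
board z top [0.0096 0.0086 0.016  0.0137 0.0122 0.0138 0.0118 0.0102]
small_lid top Z0.056 top rect [606.8  81.4  21.7  21.7  49.9] circ [606.8  81.7  11.9] | all rect [607.   81.3  71.5  71.2  46.6] circ [607.4  81.4  36.9]
small_lid scene Z0.054 top rect [606.8  79.2  23.1  22.   26.3] circ [607.9  79.5  13.2] | all rect [607.3  78.4  70.8  73.2  51.1] circ [606.6  78.4  37.7]
wide_lid top Z0.055 top rect [ 443.3 -103.3   21.9   21.9   25.9] circ [ 442.9 -103.6   11.8] | all rect [ 442.6 -103.4   98.6   99.5   45.7] circ [ 442.9 -103.5   51.1]
wide_lid scene Z0.054 top rect [ 443.2 -107.2   22.    23.4   38.8] circ [ 443.1 -107.2   12.8] | all rect [ 444.2 -107.7  100.1  101.8   42.8] circ [ 443.5 -108.1   52.2]
square_lid top Z0.055 top rect [445.3 297.   44.   14.8   6.8] circ [445.3 297.4  22.2] | all rect [445.5 297.6  78.3  79.5   7.2] circ [445.7 297.6  53.6]
square_lid scene Z0.055 top rect [445.5 293.8  43.4  19.3   2.4] circ [445.2 295.3  21.9] | all rect [444.8 293.7  79.4  82.4   7.4] circ [444.3 294.7  53.3]
tall_jar top Z0.095 top rect [448.7  94.4  69.1  68.9   1.3] c
[... 843 characters left out ...]
1.3 -283.8   76.1   80.7   73.1] circ [ 431.3 -285.1   53.1]
bowl top Z0.051 top rect [ 638.5 -285.    91.7   95.3   45.6] circ [ 638.5 -284.9   48.1] | all rect [ 638.4 -284.9   92.    95.3   46.7] circ [ 638.5 -284.9   48.1]
bowl scene Z0.050 top rect [ 637.6 -287.1   93.4   93.4   45.2] circ [ 637.9 -286.4   47.9] | all rect [ 637.6 -287.1   93.4   93.4   45.2] circ [ 637.9 -286.4   47.9]
upbowl top Z0.050 top rect [636.9 279.7  51.6  46.8  58.6] circ [637.9 280.4  27. ] | all rect [636.2 279.8  83.   85.1  46. ] circ [636.  280.5  44.5]
upbowl scene Z0.049 top rect [639.5 275.4  47.2  51.9  17.1] circ [639.1 276.9  27.7] | all rect [641.1 273.4  84.6  76.8  33. ] circ [640.2 275.6  42.9]
```

```bash
python3 -m pendant '{"dp":[[0.8,0.5,0],[2,1.3,0],[3,2,0],[4,2.7,0.2],[5,3.4,0.4],[6,4.1,0.6],[7,4.7,0.8],[8,5.4,1],[9,6.1,1.2],[10,6.8,1.4]],"yaw":[-0.4,-1,-1.6,-2.2,-2.8,-3.4,-4.06,-4.06,-4.06,-4.06]}' 0.7 20
cat > st.py <<'E'
import sys,numpy as np
from workcell import manip
def st(tx=None,ty=None,tz=None,ph=None):
    s=manip.get_state(); w,x,y,z=s["eef_rot"]
    from scipy.spatial.transform import Rotation as R
    M=R.from_quat([x,y,z,w]).as_matrix(); phi=np.degrees(np.arctan2(M[1,0],M[0,0]))
    print("t%.2f"%s["time"],"pos",(s["position"]*1000).round(1),"phi %.2f tilt %.2f"%(phi,np.degrees(np.arccos(-M[2,2]))),"F",s["force"].round(1),"w%.1f"%(s["gripper_width"]*1e3),"q",s["joint_positions"].round(2))
    if tx is not None:
        d=M.T@(np.array([tx,ty,tz])/1000-s["position"])/.04
        print("dp units",d.round(3),"yaw",None if ph is None else round((((phi-ph+180)%360)-180)/6,3))
a=[float(v) for v in sys.argv[1:]]
st(*a)
E
python3 st.py 607 80 110 0
```

```text
time: 1.1
position: [0.5305, 0.2005, 0.1699]
eef_rot: [0.001, 1.0, 0.0, -0.0]
force: [1.4, 1.1, 0.0]
gripper_width: 0.0615
t1.10 pos [530.5 200.5 169.9] phi 0.03 tilt 0.09 F [1.4 1.1 0. ] w61.5 q [ 0.71  0.23 -0.31  0.   -1.04  0.86]
dp units [1.912 3.01  1.5  ] yaw 0.005
```

```bash
python3 -m pendant '{"dp":[[0.6,1,0.5],[1.2,2,1],[1.7,2.7,1.4],[1.9,3,1.5],[1.9,3,1.5],[1.91,3.01,1.5],[1.91,3.01,1.5]],"yaw":[0,0,0,0,0,0,0]}' 0.6
python3 st.py 607 80 31 0
python3 - <<'E'
from workcell import optics
from h import *
for n in("top","scene"):
    s=optics.snapshot(n); np.savez(n+"1.npz",**s)
    u,v=proj(s,[.607,.08,.11]); print(n,u,v)
    i=s["img"][:,:,::-1].copy()
    u,v=int(u),int(v); i=i[max(0,v-80):v+80,max(0,u-100):u+100]
    cv2.imwrite(f"pics/{n}1.png",cv2.resize(i,None,fx=3,fy=3))
E
```

```text
time: 1.8
position: [0.6069, 0.081, 0.1107]
eef_rot: [0.0, 1.0, 0.001, 0.0]
force: [-0.2, -0.3, -0.4]
gripper_width: 0.0526
t1.80 pos [606.9  81.  110.7] phi 0.09 tilt 0.06 F [-0.2 -0.3 -0.4] w52.6 q [ 0.45  0.35 -0.28  0.   -0.94  1.12]
dp units [0.002 0.023 1.992] yaw 0.015
top 260.1583900450016 134.22553568856236
scene 365.42739577467825 236.38592323667578
```

View pics/scene1.png

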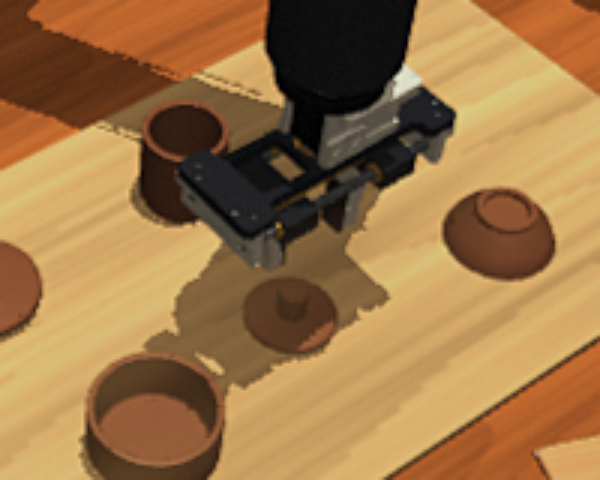

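View pics/top1.png

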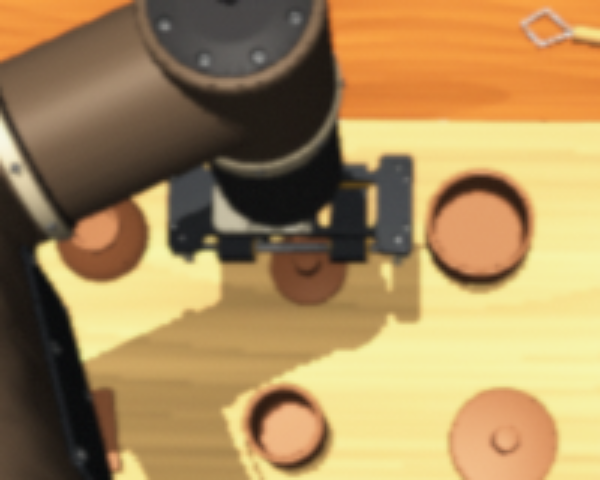

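The scene view shows the open jaws above the small lid at about (290,300) in the crop, roughly centred. I'll use the gripper's known position to check each camera's bias.

```bash
python3 - <<'E'
from h import *
for n in("top","scene"):
    s=dict(np.load(n+"1.npz")); W=cloud(s)
    m=(W[...,2]>.165)&(W[...,2]<.235)&(abs(W[...,0]-.607)<.06)&(abs(W[...,1]-.081)<.14)
    p=W[m]; print(n,len(p))
    for a in np.arange(.165,.235,.01):
        q=p[(p[:,2]>a)&(p[:,2]<a+.01)]
        if len(q)>20: print(round(a,3),len(q),"x",(np.percentile(q[:,0],[1,99])*1000).round(1),"y",(np.percentile(q[:,1],[1,99])*1000).round(1), "mid",round(np.percentile(q[:,1],[1,99]).mean()*1000,1))
E
```

```text
top 1577
0.175 27 x [568.2 628.5] y [ -5.6 168. ] mid 81.2
0.185 91 x [568.1 643.7] y [ -4.  165.1] mid 80.5
0.195 414 x [568.2 645.7] y [ 15.5 166.3] mid 90.9
0.205 64 x [567.5 626.7] y [-11.7 174.5] mid 81.4
0.215 967 x [568.5 643.5] y [-14.6 177.1] mid 81.2
scene 2296
0.175 139 x [568.7 646.1] y [-10.3 164.2] mid 76.9
0.185 300 x [574.7 646.7] y [-10.4 164.9] mid 77.2
0.195 463 x [572.8 646.4] y [-15.5 164.1] mid 74.3
0.205 277 x [573.8 646.5] y [-18.3 170.2] mid 76.0
0.215 967 x [570.  645.7] y [-17.6 173.9] mid 78.1
0.225 140 x [586.3 634.1] y [ 60.9 129. ] mid 94.9
```

The top camera puts the gripper's middle at y 81.2 mm, against a TCP y of 81.0. Scene is about 3 mm low in y, so I trust the top view. Descending to grasp.

```bash
python3 -m pendant '{"dp":[[0,-0.01,0.3],[0,-0.01,0.8],[0,-0.01,1.3],[0,-0.01,1.7],[0,-0.01,1.9],[0,-0.01,1.96],[0,-0.01,1.96]],"yaw":[0,0,0,0,0,0,0]}' 0.6 && python3 -m pendant '{"dp":[[0,0,0],[0,0,0],[0,0,0],[0,0,0],[0,0,0],[0,0,0],[0,0,0]],"yaw":[0,0,0,0,0,0,0]}' 0 20
python3 st.py 449.5 95 200 0
```

```text
time: 2.6
position: [0.6069, 0.0818, 0.0324]
eef_rot: [0.0, 1.0, 0.001, 0.0]
force: [-0.1, -0.1, 0.4]
gripper_width: 0.0527
time: 3.3
position: [0.6071, 0.0818, 0.0328]
eef_rot: [0.0, 1.0, 0.001, 0.0]
force: [-0.7, -0.1, 3.9]
gripper_width: 0.0238
t3.30 pos [607.1  81.8  32.8] phi 0.15 tilt 0.07 F [-0.7 -0.1  3.9] w23.8 q [ 0.45  0.44 -0.36  0.   -0.77  1.12]
dp units [-3.935 -0.336 -4.185] yaw 0.025
```

```bash
python3 -m pendant '{"dp":[[0,0,-0.2],[0,0,-0.6],[0,0,-1.2],[0,0,-1.8],[0,0,-2.4],[0,0,-2.8],[-0.3,0,-2.8],[-0.8,-0.1,-2.8],[-1.4,-0.15,-2.8],[-2,-0.2,-2.8]],"yaw":[0,0,0,0,0,0,0,0,0,0]}'
python3 st.py 449.5 95 145 0
```

```text
time: 4.3
position: [0.5249, 0.0894, 0.1437]
eef_rot: [0.001, 1.0, 0.001, -0.0]
force: [-0.5, 0.3, -1.4]
gripper_width: 0.0229
t4.30 pos [524.9  89.4 143.7] phi 0.12 tilt 0.09 F [-0.5  0.3 -1.4] w22.9 q [ 0.54  0.2  -0.42  0.   -0.96  1.03]
dp units [-1.884 -0.145 -0.032] yaw 0.02
```

```bash
python3 -m pendant '{"dp":[[-0.5,-0.04,0],[-1,-0.08,0],[-1.4,-0.11,0],[-1.7,-0.14,0],[-1.85,-0.145,0],[-1.88,-0.145,0],[-1.885,-0.145,0],[-1.885,-0.145,0]],"yaw":[0,0,0,0,0,0,0,0]}'
python3 st.py 449.5 95 104 0
python3 - <<'E'
from workcell import optics
from h import *
for n in("top","scene"):
    s=optics.snapshot(n); np.savez(n+"2.npz",**s)
    u,v=proj(s,[.4495,.095,.11]); print(n,u,v)
    i=s["img"][:,:,::-1].copy()
    u,v=int(u),int(v); i=i[max(0,v-80):v+80,max(0,u-100):u+100]
    cv2.imwrite(f"pics/{n}2.png",cv2.resize(i,None,fx=3,fy=3))
    W=cloud(s)
    m=(W[...,2]>.130)&(W[...,2]<.146)&(abs(W[...,0]-.4495)<.06)&(abs(W[...,1]-.095)<.06)
    p=(W[m][:,:2]*1000).astype(np.float32); print(len(p),cv2.minEnclosingCircle(p))
E
```

```text
time: 5.1
position: [0.4499, 0.0951, 0.1437]
eef_rot: [0.001, 1.0, 0.001, -0.0]
force: [0.8, -0.9, -0.8]
gripper_width: 0.0236
t5.10 pos [449.9  95.1 143.7] phi 0.11 tilt 0.10 F [ 0.8 -0.9 -0.8] w23.6 q [ 0.64  0.08 -0.56  0.   -0.93  0.93]
dp units [-0.01   0.001  0.992] yaw 0.019
top 253.1343132219017 193.80914991109958
65 ((420.270751953125, 98.42449188232422), 21.624156951904297)
scene 327.13102654665227 193.39719126941782
348 ((448.9459533691406, 91.64569091796875), 38.214454650878906)
```

View pics/scene2.png

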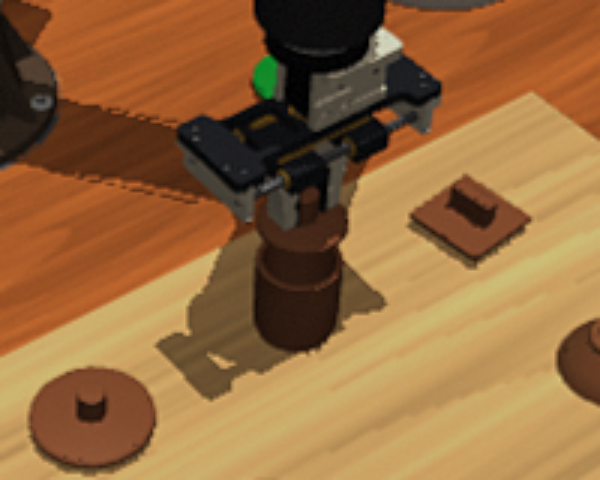

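View pics/top2.png

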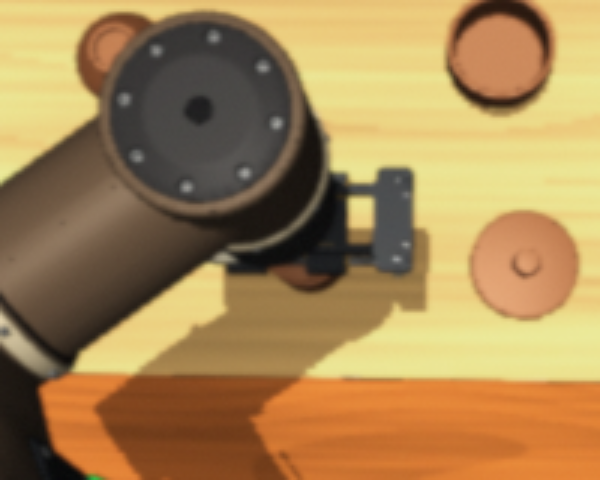

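The held lid sits centred over the tall jar in the scene crop, near (300,250). Measured lid centre is (449,92) against the jar's (451,93). Lowering it slowly.

```bash
python3 -m pendant '{"dp":[[-0.005,0,0.2],[-0.005,0,0.4],[-0.005,0,0.55],[-0.005,0,0.65],[-0.005,0,0.75],[-0.005,0,0.82],[-0.005,0,0.88],[-0.005,0,0.93],[-0.005,0,0.96],[-0.005,0,0.97]],"yaw":[0,0,0,0,0,0,0,0,0,0]}'
python3 st.py 449.5 95 103.8 0
```

```text
time: 6.2
position: [0.4496, 0.0949, 0.1047]
eef_rot: [0.001, 1.0, 0.001, -0.001]
force: [-0.1, -0.6, -1.2]
gripper_width: 0.0234
t6.20 pos [449.6  94.9 104.7] phi 0.10 tilt 0.11 F [-0.1 -0.6 -1.2] w23.4 q [ 0.64  0.13 -0.61  0.   -0.83  0.93]
dp units [-0.003 -0.002  0.023] yaw 0.017
```

No contact force and nearly at the home height. A last touch down, then release.

```bash
python3 -m pendant '{"dp":[[0,0,0.015],[0,0,0.03],[0,0,0.04],[0,0,0.05]],"yaw":[0,0,0,0]}'; python3 st.py
```

```text
time: 6.6
position: [0.4501, 0.095, 0.1037]
eef_rot: [0.001, 1.0, 0.001, -0.0]
force: [-3.9, 0.2, 14.0]
gripper_width: 0.0235
t6.60 pos [450.1  95.  103.7] phi 0.13 tilt 0.09 F [-3.9  0.2 14. ] w23.5 q [ 0.64  0.13 -0.62  0.   -0.83  0.93]
```

```bash
python3 -m pendant '{"dp":[[0,0,-0.02],[0,0,-0.02],[0,0,-0.02],[0,0,-0.02],[0,0,-0.1],[0,0,-0.4],[0,0,-0.9],[0,0,-1.5],[0,0,-1.7],[0,0,-1.7]],"yaw":[0,0,0,0,0,0,0,0,0,0]}' 0.55
python3 st.py 443 -103.4 165 0
```

```text
time: 7.6
position: [0.4507, 0.0956, 0.1729]
eef_rot: [-0.0, 1.0, 0.001, 0.001]
force: [-0.2, 0.0, -0.7]
gripper_width: 0.0478
t7.60 pos [450.7  95.6 172.9] phi 0.14 tilt 0.13 F [-0.2  0.  -0.7] w47.8 q [ 0.64  0.04 -0.52  0.   -1.    0.93]
dp units [-0.206  4.974  0.196] yaw 0.023
```

```bash
python3 -m pendant '{"dp":[[0,0.5,0],[0,1.4,0],[-0.1,2.4,0],[-0.1,3.4,0.1],[-0.2,4.2,0.2],[-0.2,4.8,0.2],[-0.2,4.97,0.2],[-0.2,4.97,0.2]],"yaw":[0,0,0,0,0,0,0,0]}' 0.55
python3 st.py 443 -103.4 32 0
python3 - <<'E'
from workcell import optics
from h import *
for n in("top","scene"):
    s=optics.snapshot(n); np.savez(n+"3.npz",**s)
    u,v=proj(s,[.4495,.095,.08])
    i=s["img"][:,:,::-1].copy()
    u,v=int(u),int(v); i=i[max(0,v-80):v+80,max(0,u-100):u+100]
    cv2.imwrite(f"pics/{n}3.png",cv2.resize(i,None,fx=3,fy=3))
    W=cloud(s)
    near=(np.hypot(W[...,0]-.4495,W[...,1]-.095)<.055)
    for a,b in((.03,.09),(.094,.108),(.125,.145)):
        m=near&(W[...,2]>a)&(W[...,2]<b); p=(W[m]*1000).astype(np.float32)
        if len(p)>5: print(n,a,len(p),cv2.minEnclosingCircle(p[:,:2]),"medz",np.median(p[:,2]))
E
```

```text
time: 8.4
position: [0.4426, -0.104, 0.1639]
eef_rot: [0.0, 1.0, 0.0, 0.0]
force: [-0.2, 0.6, 0.8]
gripper_width: 0.0481
t8.40 pos [ 442.6 -104.   163.9] phi 0.01 tilt 0.03 F [-0.2  0.6  0.8] w48.1 q [ 0.2   0.04 -0.55  0.   -0.98  1.37]
dp units [ 0.008 -0.015  3.297] yaw 0.002Traceback (most recent call last):
  File "<stdin>", line 13, in <module>
cv2.error: OpenCV(4.12.0) /io/opencv/modules/imgproc/src/shapedescr.cpp:201: error: (-215:Assertion failed) count >= 0 && (depth == CV_32F || depth == CV_32S) in function 'minEnclosingCircle'
```

View pics/scene3.png

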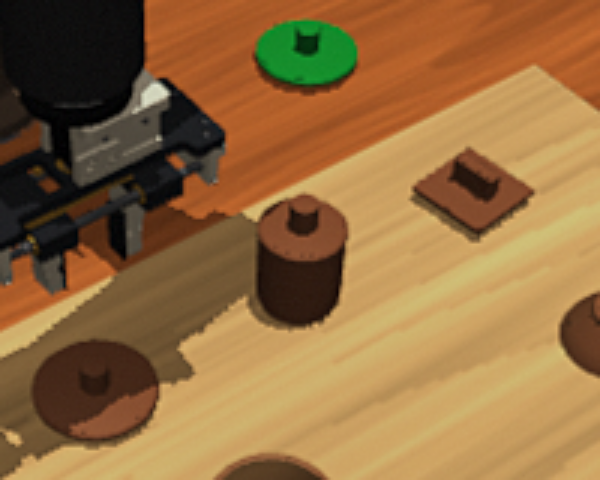

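The small lid sits flat on the tall jar, at about (300,230) in the crop. Going down for the wide lid.

```bash
python3 - <<'E'
from h import *
for n in("scene",):
    W=cloud(dict(np.load(n+"3.npz")))
    near=(np.hypot(W[...,0]-.4495,W[...,1]-.093)<.055)
    for a,b in((.094,.108),(.125,.145)):
        p=(W[near&(W[...,2]>a)&(W[...,2]<b)]*1000)
        print(n,a,len(p),cv2.minEnclosingCircle(np.ascontiguousarray(p[:,:2],dtype=np.float32)),"medz",np.median(p[:,2]))
E
python3 -m pendant '{"dp":[[0,-0.015,0.5],[0,-0.015,1.3],[0,-0.015,2.1],[0,-0.015,2.7],[0,-0.015,3.05],[0,-0.015,3.2],[0,-0.015,3.28],[0,-0.015,3.28]],"yaw":[0,0,0,0,0,0,0,0]}' 0.55 && python3 -m pendant '{"dp":[[0,0,0],[0,0,0],[0,0,0],[0,0,0],[0,0,0],[0,0,0]],"yaw":[0,0,0,0,0,0]}' 0 25
python3 st.py 639 -77.3 110 0
```

```text
scene 0.094 423 ((452.1893310546875, 92.8877944946289), 38.56525421142578) medz 98.18846489830827
scene 0.125 19 ((451.1788024902344, 91.26252746582031), 11.391851425170898) medz 125.63103906139231
time: 9.3
position: [0.4436, -0.1018, 0.0333]
eef_rot: [-0.0, 1.0, 0.001, 0.001]
force: [0.7, 0.4, 0.2]
gripper_width: 0.0478
time: 9.9
position: [0.4438, -0.1019, 0.0338]
eef_rot: [0.0, 1.0, 0.001, 0.001]
force: [-0.5, -0.8, 5.3]
gripper_width: 0.0233
t9.90 pos [ 443.8 -101.9   33.8] phi 0.17 tilt 0.13 F [-0.5 -0.8  5.3] w23.3 q [ 0.21  0.23 -0.71  0.   -0.63  1.36]
dp units [ 4.886 -0.601 -1.895] yaw 0.028
```

```bash
python3 -m pendant '{"dp":[[0,0,-0.2],[0,0,-0.6],[0,0,-1.2],[0,0,-1.7],[0.3,0,-1.9],[0.8,-0.1,-1.9],[1.5,-0.2,-1.9],[2.2,-0.3,-1.9],[3,-0.4,-1.9],[3.8,-0.5,-1.9]],"yaw":[0,0,0,0,0,0,0,0,0,0]}' && python3 -m pendant '{"dp":[[0.6,-0.07,0],[0.9,-0.09,0],[1.05,-0.1,0],[1.1,-0.1,0],[1.1,-0.1,0]],"yaw":[0,0,0,0,0]}'
python3 st.py 639 -77.3 79.6 0
python3 - <<'E'
from workcell import optics
from h import *
for n in("scene",):
    s=optics.snapshot(n)
    u,v=proj(s,[.639,-.077,.08])
    i=s["img"][:,:,::-1].copy()
    u,v=int(u),int(v); i=i[max(0,v-80):v+80,max(0,u-100):u+100]
    cv2.imwrite(f"pics/{n}4.png",cv2.resize(i,None,fx=3,fy=3))
E
```

```text
time: 10.9
position: [0.5963, -0.0813, 0.1102]
eef_rot: [-0.0, 1.0, 0.001, 0.001]
force: [-1.2, 0.5, -2.4]
gripper_width: 0.0232
time: 11.4
position: [0.6395, -0.0773, 0.1103]
eef_rot: [-0.0, 1.0, 0.001, 0.001]
force: [-0.1, -0.3, -1.7]
gripper_width: 0.0234
t11.40 pos [639.5 -77.3 110.3] phi 0.14 tilt 0.07 F [-0.1 -0.3 -1.7] w23.4 q [ 0.18  0.4  -0.21 -0.   -0.96  1.39]
dp units [-0.013  0.     0.769] yaw 0.023
```

View pics/scene4.png

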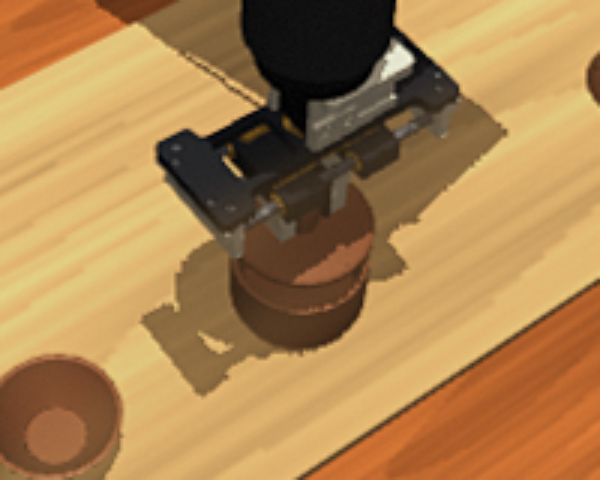

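The wide lid hangs level above the wide jar, at about (305,235) in the crop. Lowering it.

```bash
python3 -m pendant '{"dp":[[-0.01,0,0.15],[-0.01,0,0.3],[-0.01,0,0.4],[-0.01,0,0.48],[-0.01,0,0.55],[-0.01,0,0.6],[-0.01,0,0.65],[-0.01,0,0.68],[-0.01,0,0.7],[-0.01,0,0.7]],"yaw":[0,0,0,0,0,0,0,0,0,0]}'
python3 st.py 639 -77.3 79.6 0
```

```text
time: 12.45
position: [0.639, -0.0773, 0.0824]
eef_rot: [-0.0, 1.0, 0.001, 0.001]
force: [1.2, -0.1, -3.0]
gripper_width: 0.0236
t12.45 pos [639.  -77.3  82.4] phi 0.14 tilt 0.07 F [ 1.2 -0.1 -3. ] w23.6 q [ 0.18  0.43 -0.24 -0.   -0.9   1.39]
dp units [-0.    0.    0.07] yaw 0.023
```

```bash
python3 -m pendant '{"dp":[[0,0,0.02],[0,0,0.04],[0,0,0.06],[0,0,0.075],[0,0,0.08]],"yaw":[0,0,0,0,0]}'; python3 st.py
```

```text
time: 12.95
position: [0.6391, -0.0773, 0.0799]
eef_rot: [-0.0, 1.0, 0.001, 0.001]
force: [-3.6, 1.3, 6.4]
gripper_width: 0.0234
t12.95 pos [639.1 -77.3  79.9] phi 0.15 tilt 0.09 F [-3.6  1.3  6.4] w23.4 q [ 0.18  0.43 -0.24  0.   -0.9   1.39]
```

```bash
python3 -m pendant '{"dp":[[0,0,-0.01],[0,0,-0.01],[0,0,-0.01],[0,0,-0.01],[0,0,-0.1],[0,0,-0.4],[0,0,-0.9],[0,0,-1.5],[0,0,-2.1],[0,0,-2.3]],"yaw":[0,0,0,0,0,0,0,0,0,0]}' 0.55
python3 st.py 445.4 297.3 165 7
```

```text
time: 13.95
position: [0.6405, -0.0773, 0.1759]
eef_rot: [-0.0, 1.0, 0.002, 0.003]
force: [-0.3, 0.5, 0.2]
gripper_width: 0.0481
t13.95 pos [640.5 -77.3 175.9] phi 0.18 tilt 0.39 F [-0.3  0.5  0.2] w48.1 q [ 0.18  0.34 -0.13  0.   -1.09  1.39]
dp units [-4.851 -9.381  0.243] yaw -1.137
```

```bash
python3 -m pendant '{"dp":[[-0.2,-0.4,0],[-0.7,-1.3,0],[-1.2,-2.3,0],[-1.7,-3.3,0],[-2.2,-4.3,0],[-2.7,-5.3,0],[-3.2,-6.3,0],[-3.7,-7.2,0],[-4.2,-8,0.1],[-4.5,-8.7,0.2]],"yaw":[0,0,-0.2,-0.4,-0.6,-0.8,-1,-1.13,-1.13,-1.13]}' 0.55
python3 st.py 445.4 297.3 110 7
python3 - <<'E'
from workcell import optics
from h import *
for n in("top","scene"):
    s=optics.snapshot(n); np.savez(n+"5.npz",**s)
    cv2.imwrite(f"pics/{n}5.png",s["img"][:,:,::-1])
    W=cloud(s)
    near=(np.hypot(W[...,0]-.639,W[...,1]+.078)<.065)
    for a,b in((.068,.09),(.092,.12)):
        p=(W[near&(W[...,2]>a)&(W[...,2]<b)]*1000)
        if len(p)>5:print(n,a,len(p),cv2.minEnclosingCircle(np.ascontiguousarray(p[:,:2],dtype=np.float32)),"medz",np.median(p[:,2]))
E
```

```text
time: 14.95
position: [0.4573, 0.2716, 0.1667]
eef_rot: [-0.0, 0.998, 0.061, 0.003]
force: [0.5, 0.1, -0.5]
gripper_width: 0.0483
t14.95 pos [457.3 271.6 166.7] phi 7.03 tilt 0.37 F [ 0.5  0.1 -0.5] w48.3 q [ 0.91  0.17 -0.4   0.01 -1.    0.78]
dp units [-0.225 -0.674  1.415] yaw 0.005
top 0.068 1013 ((638.3058471679688, -76.67205810546875), 51.41025161743164) medz 74.96092631086466
top 0.092 66 ((637.3887939453125, -77.03670501708984), 11.314407348632812) medz 100.79541934353489
scene 0.068 1381 ((638.477783203125, -79.28751373291016), 51.98187255859375) medz 73.29401221615122
scene 0.092 97 ((637.7225952148438, -79.95604705810547), 12.543390274047852) medz 99.2400453434827
```

View pics/scene5.png

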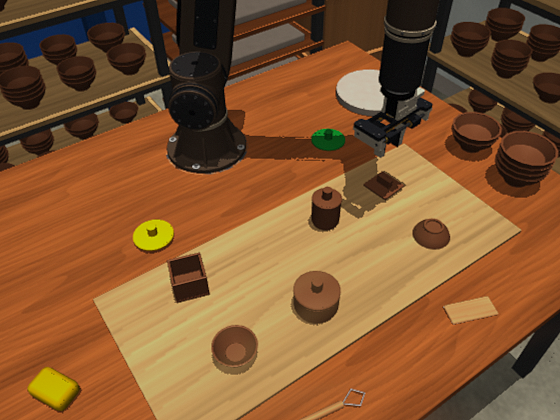

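The wide lid is home at (317,292), flange top at 74 to 75 mm as expected. Now the square lid at (384,184).

```bash
python3 -m pendant '{"dp":[[-0.08,-0.3,0.3],[-0.15,-0.5,0.6],[-0.22,-0.65,1],[-0.22,-0.67,1.3],[-0.22,-0.67,1.4],[-0.22,-0.67,1.4]],"yaw":[0,0,0,0,0,0]}' 0.45
python3 st.py 445.4 297.3 32 7
```

```text
time: 15.65
position: [0.4455, 0.2974, 0.1091]
eef_rot: [0.001, 0.998, 0.062, 0.002]
force: [-0.7, -1.2, 0.7]
gripper_width: 0.0393
t15.65 pos [445.5 297.4 109.1] phi 7.13 tilt 0.29 F [-0.7 -1.2  0.7] w39.3 q [ 0.96  0.24 -0.46  0.01 -0.87  0.73]
dp units [-1.100e-02 -1.000e-03  1.927e+00] yaw 0.021
```

```bash
python3 -m pendant '{"dp":[[-0.01,0,0.3],[-0.01,0,0.8],[-0.01,0,1.3],[-0.01,0,1.65],[-0.01,0,1.85],[-0.01,0,1.92],[-0.01,0,1.92]],"yaw":[0,0,0,0,0,0,0]}' 0.45 && python3 -m pendant '{"dp":[[0,0,0],[0,0,0],[0,0,0],[0,0,0],[0,0,0],[0,0,0],[0,0,0]],"yaw":[0,0,0,0,0,0,0]}' 0 25
python3 st.py 430.8 -280.5 150 -17.3
```

```text
time: 16.35
position: [0.4456, 0.2972, 0.0322]
eef_rot: [0.001, 0.998, 0.062, 0.002]
force: [-0.2, 0.0, 1.1]
gripper_width: 0.0388
time: 17.05
position: [0.4458, 0.2974, 0.0327]
eef_rot: [0.001, 0.998, 0.062, 0.003]
force: [-1.4, 0.2, 5.9]
gripper_width: 0.014
t17.05 pos [445.8 297.4  32.7] phi 7.13 tilt 0.31 F [-1.4  0.2  5.9] w14.0 q [ 0.96  0.34 -0.54  0.01 -0.69  0.73]
dp units [-2.149 14.294 -2.918] yaw 4.071
```

```bash
python3 -m pendant '{"dp":[[0,0,-0.2],[0,0,-0.6],[0,0,-1.2],[0,0,-1.9],[0,0,-2.6],[0,0,-3.2],[0,0,-3.6],[0,0,-3.8],[0,0,-3.8]],"yaw":[0,0,0,0,0,0,0,0,0]}'
python3 st.py 432 -280.5 185 -17.3
```

```text
time: 17.95
position: [0.4451, 0.2978, 0.1855]
eef_rot: [0.0, 0.998, 0.062, 0.003]
force: [-0.7, -0.1, -1.1]
gripper_width: 0.0143
t17.95 pos [445.1 297.8 185.5] phi 7.13 tilt 0.35 F [-0.7 -0.1 -1.1] w14.3 q [ 0.96  0.16 -0.36  0.01 -1.05  0.73]
dp units [-2.1190e+00  1.4306e+01  9.0000e-03] yaw 4.071
```

```bash
python3 -m pendant '{"dp":[[0,0.2,0],[-0.1,0.6,0],[-0.2,1.3,0],[-0.3,2.1,0],[-0.4,2.9,0],[-0.5,3.7,0],[-0.7,4.5,0],[-0.8,5.3,0],[-0.9,6.1,0],[-1,6.9,0]],"yaw":[0,0.1,0.3,0.6,0.9,1.2,1.5,1.8,2.1,2.4]}'
python3 st.py 432 -280.5 185 -17.3
```

```text
time: 18.95
position: [0.4382, 0.0166, 0.1847]
eef_rot: [-0.0, 0.998, -0.064, 0.002]
force: [0.9, 0.9, -1.0]
gripper_width: 0.0137
t18.95 pos [438.2  16.6 184.7] phi -7.39 tilt 0.28 F [ 0.9  0.9 -1. ] w13.7 q [ 0.49 -0.01 -0.55  0.   -1.03  0.95]
dp units [ 8.020e-01  7.386e+00 -7.000e-03] yaw 1.651
```

```bash
python3 -m pendant '{"dp":[[0.1,0.8,0],[0.2,1.6,0],[0.3,2.5,0],[0.4,3.4,0],[0.5,4.3,0],[0.6,5.2,0],[0.7,6.1,0],[0.75,6.8,0],[0.8,7.2,0],[0.8,7.38,0]],"yaw":[0.2,0.4,0.6,0.8,1,1.2,1.4,1.6,1.65,1.65]}'
python3 st.py 430.8 -280.5 125 -17.3
```

```text
time: 19.95
position: [0.43, -0.2819, 0.1836]
eef_rot: [-0.0, 0.988, -0.152, 0.001]
force: [-1.5, 0.7, -1.8]
gripper_width: 0.0142
t19.95 pos [ 430.  -281.9  183.6] phi -17.46 tilt 0.15 F [-1.5  0.7 -1.8] w14.2 q [-0.2   0.13 -0.4  -0.   -1.04  1.47]
dp units [ 0.004 -0.038  1.465] yaw -0.027
```

```bash
python3 -m pendant '{"dp":[[0,-0.03,0.3],[0,-0.03,0.7],[0,-0.03,1.1],[0,-0.03,1.4],[0,-0.03,1.6],[0,-0.03,1.75],[0,-0.03,1.8],[0,-0.03,1.8]],"yaw":[0,0,0,0,0,0,0,0]}'
python3 st.py 430.8 -280.5 88.7 -17.3
python3 - <<'E'
from workcell import optics
from h import *
for n in("top","scene"):
    s=optics.snapshot(n); np.savez(n+"6.npz",**s)
    u,v=proj(s,[.431,-.28,.08])
    i=s["img"][:,:,::-1].copy()
    u,v=int(u),int(v); i=i[max(0,v-80):v+80,max(0,u-100):u+100]
    cv2.imwrite(f"pics/{n}6.png",cv2.resize(i,None,fx=3,fy=3))
    W=cloud(s)
    near=(np.hypot(W[...,0]-.431,W[...,1]+.281)<.065)
    p=(W[near&(W[...,2]>.097)&(W[...,2]<.114)]*1000)
    if len(p)>5:
        p2=np.ascontiguousarray(p[:,:2],dtype=np.float32); print(n,len(p),cv2.minAreaRect(p2),np.median(p[:,2]))
E
```

```text
time: 20.75
position: [0.4307, -0.2807, 0.1116]
eef_rot: [-0.0, 0.988, -0.152, 0.001]
force: [0.0, -0.7, -1.6]
gripper_width: 0.0136
t20.75 pos [ 430.7 -280.7  111.6] phi -17.45 tilt 0.15 F [ 0.  -0.7 -1.6] w13.6 q [-0.2   0.2  -0.5  -0.   -0.87  1.46]
dp units [-0.001 -0.004  0.572] yaw -0.025
top 175 ((403.2548522949219, -272.0514831542969), (76.76911163330078, 29.665790557861328), 62.35857391357422) 107.76216727161085
scene 643 ((434.02691650390625, -283.8761291503906), (77.94801330566406, 74.46469116210938), 72.2424545288086) 106.99200017646385
```

View pics/scene6.png

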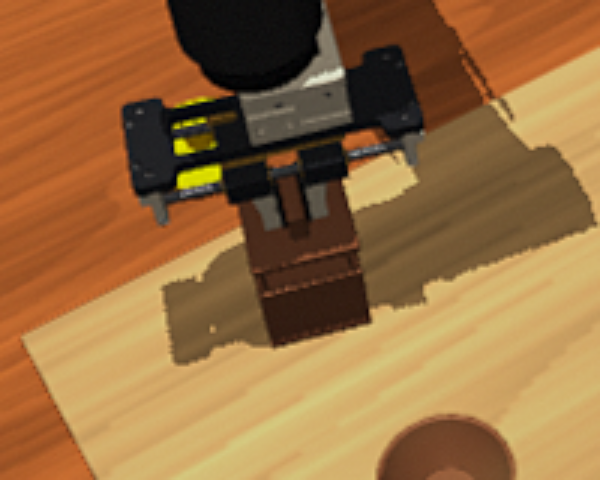

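View pics/top6.png

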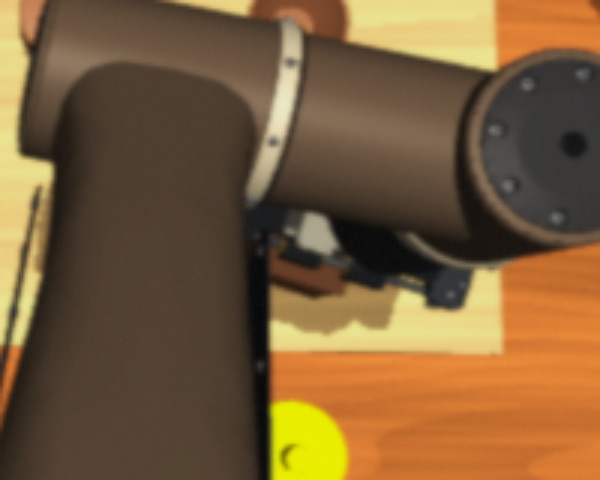

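The square lid hangs above the square jar with parallel edges, at about (305,250) in the scene crop. The scene view gives the lid edge at 72.2° and the jar at 72.7°. Lowering it.

```bash
python3 -m pendant '{"dp":[[0,0,0.1],[0,0,0.2],[0,0,0.28],[0,0,0.35],[0,0,0.41],[0,0,0.46],[0,0,0.5],[0,0,0.53],[0,0,0.54],[0,0,0.54]],"yaw":[-0.02,-0.02,-0.02,-0.02,-0.02,-0.02,-0.02,-0.02,-0.02,-0.02]}'
python3 st.py 430.8 -280.5 88.7 -17.3
```

```text
time: 21.85
position: [0.4311, -0.2808, 0.0905]
eef_rot: [-0.0, 0.989, -0.151, 0.002]
force: [0.2, -0.8, -0.9]
gripper_width: 0.0137
t21.85 pos [ 431.1 -280.8   90.5] phi -17.34 tilt 0.20 F [ 0.2 -0.8 -0.9] w13.7 q [-0.2   0.23 -0.52 -0.   -0.82  1.46]
dp units [-0.009 -0.006  0.044] yaw -0.006
```

```bash
python3 -m pendant '{"dp":[[0,0,0.015],[0,0,0.03],[0,0,0.045],[0,0,0.055],[0,0,0.06]],"yaw":[0,0,0,0,0]}'; python3 st.py
```

```text
time: 22.35
position: [0.4311, -0.2808, 0.0886]
eef_rot: [-0.0, 0.989, -0.151, 0.002]
force: [-3.1, 2.6, 7.8]
gripper_width: 0.014
t22.35 pos [ 431.1 -280.8   88.6] phi -17.32 tilt 0.21 F [-3.1  2.6  7.8] w14.0 q [-0.2   0.23 -0.52 -0.   -0.81  1.46]
```

Contact came at the expected home height (88.6 against 88.7 mm). Releasing, rising and moving clear.

```bash
python3 -m pendant '{"dp":[[0,0,-0.01],[0,0,-0.01],[0,0,-0.01],[0,0,-0.01],[0,0,-0.1],[0,0,-0.4],[0,0,-0.9],[0,0,-1.5],[0,0,-2.1],[0,0,-2.7]],"yaw":[0,0,0,0,0,0,0,0,0,0]}' 0.5 && python3 -m pendant '{"dp":[[0,0.4,-0.2],[0,1,-0.3],[0,1.8,-0.4],[0,2.6,-0.4],[0,3.4,-0.4],[0,4,-0.4],[0,4.3,-0.4],[0,4.3,-0.4],[0,4.3,-0.4]],"yaw":[0,0,0,0,0,0,0,0,0]}'
python3 st.py
python3 - <<'E'
from workcell import optics
from h import *
T=dict(small=((449.5,94),.099,.125),wide=((639,-78),.074,.1),square=((431,-281.5),.084,.11))
for n in("top","scene"):
    s=optics.snapshot(n); cv2.imwrite(f"pics/{n}7.png",s["img"][:,:,::-1])
    W=cloud(s)*1000
    for k,(c,zf,zk) in T.items():
        near=np.hypot(W[...,0]-c[0],W[...,1]-c[1])<62
        p=W[near&(W[...,2]>zf*1000-5)&(W[...,2]<zf*1000+8)]
        if len(p)<10: continue
        A=np.c_[p[:,:2]-c,np.ones(len(p))]; pl=np.linalg.lstsq(A,p[:,2],rcond=None)[0]
        p2=np.ascontiguousarray(p[:,:2],dtype=np.float32)
        print(n,k,len(p),"rect",np.round(np.hstack([np.ravel(x) for x in cv2.minAreaRect(p2)]),1),"circ",np.round(cv2.minEnclosingCircle(p2)[0],1),"z",np.median(p[:,2]).round(1),"exp",zf*1000,"tilt deg",np.degrees(np.hypot(*pl[:2])).round(2))
E
```

```text
time: 23.35
position: [0.4307, -0.2809, 0.1987]
eef_rot: [-0.0, 0.989, -0.151, 0.002]
force: [0.3, -0.7, -0.3]
gripper_width: 0.0437
time: 24.25
position: [0.3794, -0.4447, 0.2149]
eef_rot: [-0.0, 0.989, -0.151, 0.002]
force: [0.2, -0.2, -0.5]
gripper_width: 0.0442
t24.25 pos [ 379.4 -444.7  214.9] phi -17.34 tilt 0.27 F [ 0.2 -0.2 -0.5] w44.2 q [-0.53  0.22 -0.21 -0.   -1.14  1.8 ]
top small 535 rect [449.6  95.4  71.8  71.3   0.7] circ [450.4  95.4] z 99.5 exp 99.0 tilt deg 0.16
top wide 1000 rect [637.6 -76.4  97.9  98.1  89.7] circ [638.  -77.2] z 74.8 exp 74.0 tilt deg 0.29
top square 765 rect [ 430.5 -279.6   78.2   78.    72.9] circ [ 430.3 -279.5] z 85.0 exp 84.0 tilt deg 0.48
scene small 412 rect [453.3  91.1  71.4  72.3  56.1] circ [451.6  92.4] z 98.2 exp 99.0 tilt deg 0.54
scene wide 1318 rect [638.5 -80.3  98.6 103.3  54.4] circ [639.4 -79.1] z 73.4 exp 74.0 tilt deg 0.38
scene square 892 rect [ 430.3 -282.8   77.8   81.3   72.9] circ [ 430.7 -283.6] z 83.7 exp 84.0 tilt deg 0.12
```

View pics/scene7.png

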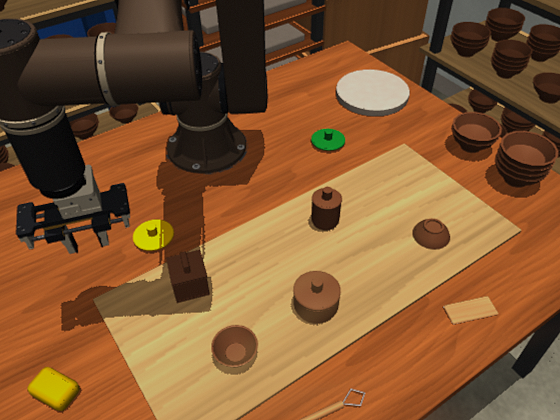

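View pics/top7.png

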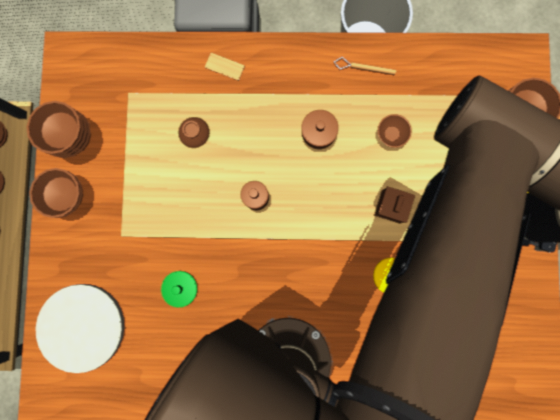

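In both views all three lids lie flat on their jars: small at top (255,194), wide (320,128), square (395,204). Flange heights are within 1 mm of home, tilt is under about 0.5°, the bowls haven't moved and the arm is clear.

```bash
python3 -c "
from workcell import manip
print(manip.sign_off())"
```

```text
the job is handed in; nothing more can be done
None
```

All three lids are on their jars and the job is handed in, with the arm clear, at about 24 s of the 88 s allowed. I placed them in the order asked: small lid on the tall jar, wide lid on the wide jar, square lid on the square jar.

- **Placing:** each lid met its rim at the height expected for fully home. The highest wrist force I read was about 14 N vertically, as the small lid touched down.
- **Last look, both cameras:** all flange heights were within 1 mm of home and tilts were at most about 0.5°. The square lid lay within about 0.3° of the square jar. The jars and both bowls stood where they began, the bowls judged by eye in the pictures.
- **Disagreement:** the scene camera read y about 2–4 mm lower than the top camera throughout. I checked both against the gripper's known position and used the top camera.

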